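Draw a lens carton home in the labelling jig and bolt it in

TASK

A lens carton sits half inside the tunnel of the labelling jig. Press down gently on its exposed top and draw it out along the lane until it rests fully home against the front fence, then slide the bolt fully shut behind it so that it stays there. Do not crush the carton or force the bolt, and leave the other things on the bench where they are.

Things in the scene. Friction and masses are not known exactly. Their poses are not given: they have to be found in the camera images.
- jig: Labelling jig fixed to the bench: plywood base 180 x 114 mm, aluminium guides. Origin 0 to 8 mm above the bench (it varies) on the lane's middle line; x runs along the lane away from the fence into the tunnel, y towards the bolt's side, z up. Slippery lane floor at z = 10 mm; lane 78 mm wide (y = +-39) between guides 15 mm thick whose tops are at z = 25.5.
- fence (a point): Top of the front fence's inner face, mid-lane: jig x = -85, y = 0, z = 20 mm. Axes as the jig's. A carton that is home touches this face: its centre is then at jig x = -47.5 mm, its rear edge at x = -10.
- tunnel (a point): Top of the tunnel roof's front edge, mid-lane: jig x = 28, y = 0, z = 36 mm. The tunnel runs from here to jig x = 80, closed at the back; two brake pins stand on its roof to z = 45. A sprung shoe under the roof (jig x = 34 to 46) presses about 6.5 N on the carton's top and lets go once the rear edge has passed it.
- carton_top (a point): Middle of the top of the lens carton in the jig, a shut box, matt top, slippery underside, 75 x 75 x 17 mm, 0.08 to 0.17 kg, square in the lane (but this frame's x, y are turned -0.35 rad from the jig's). Top at jig z = 27, 1.5 mm over the guides: no grip. Start: centre at jig x = 12 to 27 mm, so 38 to 53 mm stand out in front of the tunnel. Pressing 14 to 24 N draws it, less slips, more than 30 N crushes it.
- bolt (a joint): Sliding steel bolt 12 x 70 x 8 mm that crosses the lane at jig x = -8 to 4 mm, z = 11.5 to 19.5; it passes only when the carton is home within about 2 mm. 0 to 0.004 m = open, 0.035 m = fully shut, at its end stop, having moved towards jig -y. Slides with about 2.5 N, stays where left; must not be pushed with more than 50 N.
- bolt_knob (a point): Top centre of the bolt's upright round black knob, 16 mm diameter, 24 mm tall; jig x = -2, z = 43.5 mm, y = 91 mm at bolt 0 and 56 mm fully shut. Push it from its +y side or grip it from above. The bolt's end reaches 25 mm beyond the knob's centre on the +y side, its top at z = 19.5.
- spare_carton_top (a point): Bystander: middle of the top of another, spare lens carton of the same size, 75 x 75 x 17 mm, lying on the bench.
- screwdriver: Bystander: small screwdriver, 114 x 32 x 15 mm, lying on the bench; origin at its underside's centre.
- magnifier: Bystander: black loupe, 35 mm diameter, 37 mm tall; origin at its underside's centre.
- cap: Bystander: white toothed cap, 37 x 37 x 12 mm, origin at its underside's centre.
- nippers: Bystander: steel tweezers lying flat, 121 x 20 x 9 mm, origin at its underside's centre.
Things that resemble listed ones, but are neither listed nor needed, are in the scene too. Leave any purple or red look-alike of the part that bears carton_top alone.

How it is judged (in metres and radians):
On the way:
1. the carton is drawn home against the fence (centre within 3 mm of home along the lane) with the bolt still open (x of carton_top in the frame of jig below -0.0445 m and value of joint bolt below 0.008 m), for 0.2 s.
At the end, for the whole second after the job is handed in: The carton lies flat in the lane with its centre within 3 mm of home along the lane (front edge against the fence), the bolt is shut behind it (at least 31 of its 35 mm), and all is at rest (x of carton_top in the frame of jig between -0.0505 and -0.0445 m and z of carton_top in the frame of jig between 0.024 and 0.03 m and value of joint bolt above 0.031 m and linear speed of carton below 0.02 m/s); the robot touches nothing.
It fails at once if the carton is pressed by the fingers or the arm with more than 30 N (contact force between any of the fingers, the arm and carton above 30 N).
It fails at once if the bolt is pushed with more than 50 N (contact force between any of the fingers, the arm and bolt above 50 N).
It fails at once if a bystander is moved by more than 20 mm (distance of any of spare_carton_top, screwdriver, magnifier, cap, nippers from where it was at the start of the episode above 0.02 m).
It also fails if it takes over 61 s, if anything falls off the work surface, if the arm or the gripper's body presses on something with over 40 N, if the wrist force passes 120 N, or if a joint passes its speed limit or range.

ROBOT

A 6-joint arm with a two-finger parallel gripper is mounted at the origin on a cart in front of the work surface, level with it; the furniture and walls round the work are solid. World frame = base frame: x ahead of the robot, y to its left, z up, the work surface at z = 0. Lengths are in m, angles in degrees, forces in N, time in s.
With the tool pointing down it reaches from about 0.3 to 0.75 m from the base axis. Payload 8.5 kg.
Tool frame: the origin (TCP) lies at the very end of the fingers, on their centre line; the grasp point (between the pads) lies 19 mm behind it; z points along the fingers, y is the line along which they close (so a half turn about z gives the same grasp; the last joint's range is limited). The gripper opens to 85 mm and grips with 20 to 120 N. Pads are 22 mm wide; open, the fingers measure 114 mm over their backs; the gripper's body (76 mm by 85 mm) begins 54 mm behind the grasp point. The pads swing forward as they close: fully open they stand 13 mm farther back than shut.
Start: joints at [-87.451, 21.807, 74.336, -0, 83.858, -12.336], TCP at [0.141, -0.532, 0.231] pointing down, gripper open.
Joint ranges: [-178.18, 178.18], [-50.72, 133.34], [12.68, 142.11], [-81.47, 261.47], [9.98, 163.14], [-165.26, 165.26]. Speed limits (degrees/s): [136.94, 136.94, 180, 180, 180, 180].

INTERFACE

Orientations are given as a 3x3 rotation matrix whose columns are the frame's x, y, z axes.
In Python, from rig import * gives the robot as it stands. The module is installed in compiled form; this text tells all that it offers.
- The arm moves only by the shell command python3 -m pendant 'ROWS' [OPENING] [FORCE]. ROWS is JSON, a list of rows, each a list of 2 entries, a list of its own where there are three numbers: the shift along the tool's x, y, z as a fraction of full scale, then the turn, a rotation vector about the tool's x, y, z as a fraction of full scale. A call has 1 to 8 rows; each row shifts and turns the commanded pose from where the row before left it, along the tool's axes as they then stand; what a row does not reach is not made up. Full scale, the value 1, is 40 mm for a shift and 5 degrees for a turn. A row lasts 1/8 s, in which the tool goes at most 62.5 mm and 10.7 degrees, less where a joint would pass 70% of its speed; a pose out of reach is approached as far as the arm can. A call with a number of a shift or a turn outside -1 to 1 is refused whole. A call with a gripper value outside its range is refused whole. OPENING is the opening, from 0 (shut) to 1 (fully open), set as the call begins (- or left out, the last holds). The fingers move at their own pace and stop on an object; FORCE is the grip in N (left out, the last holds). Time passes only in rows, so rows that do not move let the fingers close. It gives the time, the measured TCP pose, the force, the opening and the grip force at its end, in the units of the state.
- observe(): the state, without advancing time (a new reading comes with each control period).
- get_image(name): name is "scene" or "top"; returns a dict with "img" (480x640x3 uint8, blue, green, red), "range_z" (480x640 float32, m along the optical axis (not along the pixel's ray), 0 where there is no reading), "camera_matrix" (3x3 intrinsics, pixels), "eye" and "rotation" of the camera in the world. Camera axes: x right, y down, z forward; pixel columns grow to the right and rows downward; lengths in m; the calibration is good to about 2 mm. A picture is of the moment at which its call begins.
- close_job(): hands the job in; it is judged then, once.
Trained networks look in the newest picture that a camera, given by its name, has taken for a name from the list of things; names that differ only in an ending like _2 or _b are one class to them, and where a whole thing is asked for, a point or a joint stands for the part that bears it (a point fixed in the world has none). Each returns a list of dicts, best first, with "conf" (0 to 1); they miss things now and then, are a little off and sometimes report something else, mostly with a low value. They report only what shows in the picture. A call takes as long as a camera call. They do not tell look-alikes from the thing itself.
- regions_of(camera, query): "mask" (480x640 bool, what is visible of it).
- landmark_of(camera, query): "point" ([x, y, z] in m, in world coordinates, good to about 4 mm: a listed point, or the origin of a listed thing).
The state is a dict: "time_s": time; "q": joint angles; "qvel": joint speeds; "joint_efforts": joint torques, N m; "position": TCP position; "tool_rot": TCP orientation; "ft_force": force on the tool from outside, world axes, zero at the start; "wrist_torque": the same for the moment, N m; "grip_width": finger opening in m; "gripper_force": force on a finger pad.
Only numpy, scipy, OpenCV 4.12 (cv2) and the standard library are available. Lean on these libraries where they do the work, as an engineer would, in place of code of your own. Each camera call takes 0.05 s, during which the arm holds its last target. There are 200 camera calls.

## Working session

There is one attempt and no reset: what is moved stays moved. The work goes in short steps, Python scripts to look and compute and a shell command to move; the robot and the scene stay as the last step left them, time stands still between calls to the robot, and variables do not carry over. Pictures are saved under pics/ and viewed, at most 10 in all, crops included, and the job is handed in when it is done.

```bash
mkdir -p pics; cat > look.py <<'E'
from rig import *
import cv2, numpy as np
def world(im,u,v,z=None):
    K=im["camera_matrix"]; d=np.array(im["rotation"])@np.array([(u-K[0][2])/K[0][0],(v-K[1][2])/K[1][1],1])
    e=np.array(im["eye"])
    s=im["range_z"][int(round(v)),int(round(u))] if z is None else (z-e[2])/d[2]
    return e+s*d
def proj(im,p):
    K=np.array(im["camera_matrix"]); c=np.array(im["rotation"]).T@(np.array(p)-np.array(im["eye"])); c=K@c; return c[:2]/c[2]
E
python3 - <<'E'
from look import *
np.set_printoptions(precision=4,suppress=True)
for c in ("top","scene"):
    im=get_image(c); cv2.imwrite(f"pics/{c}0.png",im["img"]); print(c,im["eye"])
    for n in ("jig","fence","tunnel","carton_top","bolt_knob","spare_carton_top","screwdriver","magnifier","cap","nippers"):
        print(n,[(round(d["conf"],2),np.round(d["point"],4).tolist()) for d in landmark_of(c,n)[:3]])
s=observe(); print(s["time_s"],s["position"],s["tool_rot"],s["ft_force"])
E
```

```text
top [ 0.4138 -0.0934  1.1455]
jig [(0.72, [0.6122, -0.0501, 0.0386]), (0.71, [0.5767, -0.0453, 0.0034])]
fence [(0.72, [0.5744, -0.1954, -0.0023]), (0.69, [0.4968, -0.0314, 0.0245])]
tunnel [(0.48, [0.4309, -0.3319, 0.0183])]
carton_top [(0.9, [0.5941, -0.0475, 0.0324]), (0.85, [0.5479, 0.1606, 0.0166]), (0.83, [0.3841, -0.1404, 0.0185])]
bolt_knob [(0.52, [0.5725, -0.1965, -0.0008]), (0.44, [0.5864, 0.0425, 0.0431])]
spare_carton_top [(0.64, [0.4304, -0.3291, 0.0186])]
screwdriver [(0.42, [0.573, -0.1952, -0.0017])]
magnifier []
cap [(0.59, [0.4379, 0.2124, 0.0006])]
nippers [(0.54, [0.5941, -0.0441, 0.0324]), (0.48, [0.5862, -0.4443, 0.0])]
scene [-0.1891  0.3411  0.7777]
jig [(0.71, [0.5799, -0.0444, 0.0035])]
fence [(0.85, [0.4937, -0.0346, 0.0156])]
tunnel [(0.7, [0.6054, -0.0504, 0.0369])]
carton_top [(0.86, [0.5985, -0.0465, 0.0273]), (0.82, [0.4262, 0.1013, 0.0157]), (0.57, [0.5513, 0.1593, 0.0146])]
bolt_knob [(0.56, [0.5891, 0.0433, 0.0447]), (0.21, [0.6035, -0.0533, 0.0357])]
spare_carton_top [(0.67, [0.4343, -0.3384, 0.0204]), (0.36, [0.4418, 0.2127, 0.0031])]
screwdriver [(0.57, [0.5739, -0.196, -0.0011])]
magnifier [(0.55, [0.6703, 0.2337, 0.0021])]
cap [(0.62, [0.439, 0.2106, -0.0013])]
nippers []
1.1 [ 0.1413 -0.5315  0.2313] [[ 0.9664  0.2569 -0.    ]
 [ 0.2569 -0.9664 -0.    ]
 [-0.      0.     -1.    ]] [ 0.1578  0.0075 -0.4692]
```

View pics/top0.png

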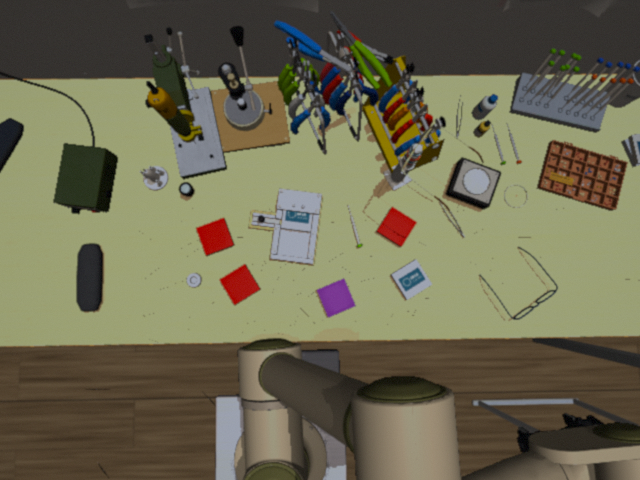

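View pics/scene0.png

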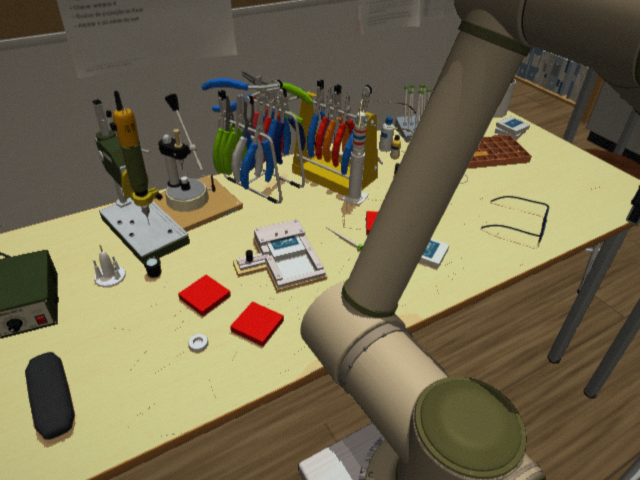

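Top view: the jig is at about (297,227), with the fence at the bottom (295,260), the tunnel at the top, and the bolt knob at (257,218). The red and purple pads are look-alikes. I'll measure the jig more closely.

```bash
python3 - <<'E'
from look import *
np.set_printoptions(precision=4,suppress=True)
im=get_image("top"); c=im["img"][180:275,240:335]
cv2.imwrite("pics/c1.png",cv2.resize(c,None,fx=6,fy=6,interpolation=cv2.INTER_CUBIC))
im2=get_image("scene"); c=im2["img"][210:300,225:335]
cv2.imwrite("pics/c2.png",cv2.resize(c,None,fx=6,fy=6,interpolation=cv2.INTER_CUBIC))
for r in range(186,270,6): print(r,[int(round(1000*world(im,u,r)[2])) for u in range(246,330,4)])
E
```

```text
186 [-4, -5, 0, -3, 1, 1, -1, -2, 0, -2, -2, 1, -1, -1, 0, -2, 1, -3, 0, -1, -2]
192 [-2, 3, -3, 1, -1, -3, 0, -2, -4, 38, 35, 35, 34, 35, 33, 36, -5, 1, -1, 0, -4]
198 [3, 1, -3, -3, 0, -1, -2, -1, 36, 38, 35, 36, 33, 37, 37, 35, 35, 36, 33, 6, -4]
204 [0, 2, -2, 2, -2, -1, -2, -4, 36, 34, 32, 31, 33, 31, 32, 34, 36, 35, 36, 1, -1]
210 [0, 0, 10, -2, 0, -1, -2, 0, 24, 23, 29, 35, 33, 34, 39, 37, 36, 36, 35, -4, -3]
216 [1, 6, 17, 42, 43, 17, 20, 18, 24, 24, 25, 27, 26, 25, 26, 24, 27, 23, 27, -2, -3]
222 [-1, 11, 21, 16, 19, 14, 19, 24, 19, 28, 27, 28, 23, 25, 30, 26, 24, 23, 7, -5, 1]
228 [-1, -6, 4, 9, 17, 10, 11, 26, 25, 21, 29, 26, 27, 29, 29, 27, 27, 26, 3, -5, -3]
234 [0, -4, -3, -1, 0, 0, -3, 23, 29, 11, 8, 10, 9, 11, 12, 5, 11, 26, -2, -3, 0]
240 [-3, -3, -4, -2, 5, -5, -4, 24, 22, 10, 9, 10, 12, 10, 10, 7, 22, 24, -5, -3, -3]
246 [1, -2, -2, -2, 1, -1, -1, 24, 9, 5, 10, 10, 12, 8, 9, 9, 24, 27, 1, -5, -2]
252 [-2, 0, 0, -3, 1, -2, 9, 22, 8, 9, 12, 11, 6, 8, 9, 10, 24, 7, 1, -2, 2]
258 [-3, -3, 1, 1, -5, -1, 17, 21, 17, 17, 16, 21, 19, 17, 17, 6, 24, 7, -4, -4, -1]
264 [0, 0, 1, -2, -1, 4, -3, 1, 6, -1, 1, 3, -1, -4, 1, 1, 12, -2, -3, -2, -3]
```

View pics/c1.png

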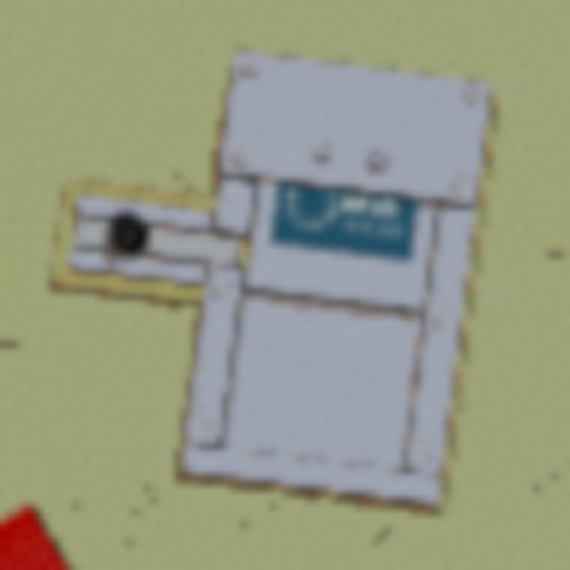

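View pics/c2.png

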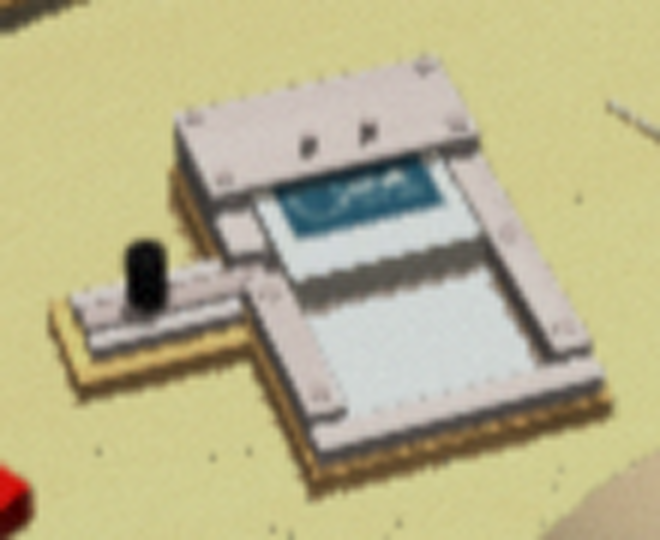

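```bash
python3 - <<'E'
from look import *
from scipy.optimize import least_squares
np.set_printoptions(precision=4,suppress=True)
a=get_image("top"); b=get_image("scene")
T=lambda x,y:(240+(x+.5)/6-.5,180+(y+.5)/6-.5)
S=lambda x,y:(225+(x+.5)/6-.5,210+(y+.5)/6-.5)
# jig pts (x,y,z) with crop pixels; w = roof half width unknown (54)
obs=[(a,T(*p),q) for p,q in [((235,52),(80,54,36)),((492,85),(80,-54,36)),((474,205),(28,-54,36)),((218,172),(28,54,36)),((225,445),(-85,39,20)),((408,468),(-85,-39,20)),((128,228),(-2,None,43.5))]]
obs+=[(b,S(*p),q) for p,q in [((178,120),(80,54,36)),((432,57),(80,-54,36)),((478,140),(28,-54,36)),((220,205),(28,54,36)),((146,245),(-2,None,43.5))]]
def f(p,full=False):
    x,y,z,th,ky=p; c,s=np.cos(th),np.sin(th); r=[]
    for im,uv,q in obs:
        q=np.array([q[0],ky*1e3 if q[1] is None else q[1],q[2]])/1e3
        w=np.array([x+c*q[0]-s*q[1],y+s*q[0]+c*q[1],z+q[2]])
        r+=list(proj(im,w)-uv)
    return np.array(r)
s=least_squares(f,[.58,-.045,0.003,-.13,.09],loss="soft_l1"); print(s.x,np.degrees(s.x[3])); print(f(s.x).reshape(-1,2))
x,y,z,th,ky=s.x; R=np.array([[np.cos(th),-np.sin(th)],[np.sin(th),np.cos(th)]])
for p in [T(245,292),T(420,312)]:
    w=world(a,*p,z+.027); print("front t",R.T@(w[:2]-[x,y]))
for p in [S(300,277),S(478,238)]:
    w=world(b,*p,z+.027); print("front s",R.T@(w[:2]-[x,y]))
for p in [(.5941,-.0475),(.5985,-.0465),(.4968,-.0314),(.4937,-.0346),(.6054,-.0504),(.5864,.0425),(.5891,.0433)]: print(p,R.T@(np.array(p)-[x,y]))
# depth heights of floor & roof
for im in (a,b):
  for n,X,Y in (("roof",[55,75],[-45,45]),("floor",[-75,-35],[-30,30]),("cart",[0,20],[-30,30])):
    h={"roof":36,"floor":10,"cart":27}[n]; zz=[]
    for xx in range(X[0],X[1]+1,4):
      for yy in range(Y[0],Y[1]+1,4):
        g=R@np.array([xx,yy])/1e3+[x,y]; u=proj(im,[*g,z+h/1e3]); zz.append(world(im,*u)[2])
    print(n,np.median(zz)*1e3-h)
p=R@[0.0,0]+[x,y]; print("jig x0 world",p)
E
```

```text
[ 0.5803 -0.0457 -0.0021 -0.1377  0.0875] -7.888108101533926
[[ 0.1181 -0.3729]
 [-0.0548 -0.5784]
 [ 0.3967 -0.2787]
 [ 0.2083 -0.0972]
 [-0.4301  0.3466]
 [-0.1102  0.3378]
 [-0.0911  0.2253]
 [-0.8058 -0.0835]
 [ 0.6845  0.3728]
 [ 0.8943 -0.4575]
 [-1.1321 -0.5434]
 [ 0.2883  2.1417]]
front t [-0.0198  0.0376]
front t [-0.0191 -0.0361]
front s [-0.0136  0.0341]
front s [-0.0164 -0.0348]
(0.5941, -0.0475) [0.0139 0.0001]
(0.5985, -0.0465) [0.0181 0.0017]
(0.4968, -0.0314) [-0.0847  0.0027]
(0.4937, -0.0346) [-0.0873 -0.0009]
(0.6054, -0.0504) [ 0.0255 -0.0012]
(0.5864, 0.0425) [-0.0061  0.0882]
(0.5891, 0.0433) [-0.0035  0.0894]
roof -0.7070457808041297
floor -0.6646249984187858
cart -0.955132631803
roof 0.4580249998451862
floor 1.0602843269864692
cart 0.755828837691066
jig x0 world [ 0.5803 -0.0457]
```

```bash
python3 -m pendant '[[[0,0,0],[0,0,1]],[[0,0,0],[0,0,1]],[[0,0,0],[0,0,1]],[[0,0,0],[0,0,1]],[[0,0,0],[0,0,0.54]]]' 0 40; python3 -m pendant '[[[0.65,-0.97,0],[0,0,0]],[[0.65,-0.97,0],[0,0,0]],[[0.65,-0.97,0],[0,0,0]],[[0.65,-0.97,0],[0,0,0]],[[0.65,-0.97,0],[0,0,0]],[[0.65,-0.97,0],[0,0,0]],[[0.65,-0.97,0],[0,0,0]]]'
```

```text
time_s: 1.92
position: [0.1413, -0.5315, 0.2313]
tool_rot: [[0.99, -0.138, 0.0], [-0.138, -0.99, 0.0], [0.0, -0.0, -1.0]]
ft_force: [0.4, 0.1, 0.3]
grip_width: 0.0
gripper_force: 0.0
time_s: 2.8
position: [0.3594, -0.286, 0.2315]
tool_rot: [[0.991, -0.136, 0.0], [-0.136, -0.991, -0.0], [0.0, 0.0, -1.0]]
ft_force: [0.8, -0.2, -0.2]
grip_width: 0.0001
gripper_force: 0.0
```

```bash
python3 -m pendant '[[[0.66,-0.96,0],[0,0,0]],[[0.66,-0.96,0],[0,0,0]],[[0.66,-0.96,0],[0,0,0]],[[0.66,-0.96,0],[0,0,0]],[[0.66,-0.96,0],[0,0,0]],[[0.66,-0.96,0],[0,0,0]],[[0.66,-0.96,0],[0,0,0]],[[0,0,0],[0,0,0]]]'; python3 -m pendant '[[[0,0,1],[0,0,0]],[[0,0,1],[0,0,0]],[[0,0,1],[0,0,0]],[[0,0,0.9],[0,0,0]],[[0,0,0.3],[0,0,0]],[[0,0,0],[0,0,0]],[[0,0,0],[0,0,0]]]'; python3 - <<'E'
from look import *
im=get_image("top"); im2=get_image("scene")
o=np.hstack([cv2.resize(i[r:r+95,c:c+95],(395,395)) for i,r,c in ((im["img"],180,240),(im2["img"],210,235))])
cv2.imwrite("pics/c3.png",o); print(observe()["ft_force"])
E
```

```text
time_s: 3.8
position: [0.5793, -0.0439, 0.2308]
tool_rot: [[0.991, -0.133, -0.0], [-0.133, -0.991, 0.0], [-0.0, -0.0, -1.0]]
ft_force: [-1.2, 0.0, -0.8]
grip_width: 0.0
gripper_force: 0.0
time_s: 4.68
position: [0.5789, -0.0464, 0.0649]
tool_rot: [[0.991, -0.136, 0.003], [-0.136, -0.991, -0.001], [0.003, 0.0, -1.0]]
ft_force: [0.2, -0.5, 0.9]
grip_width: 0.0002
gripper_force: 0.0
[ 0.60314267 -0.24362589  0.92995635]
```

View pics/c3.png

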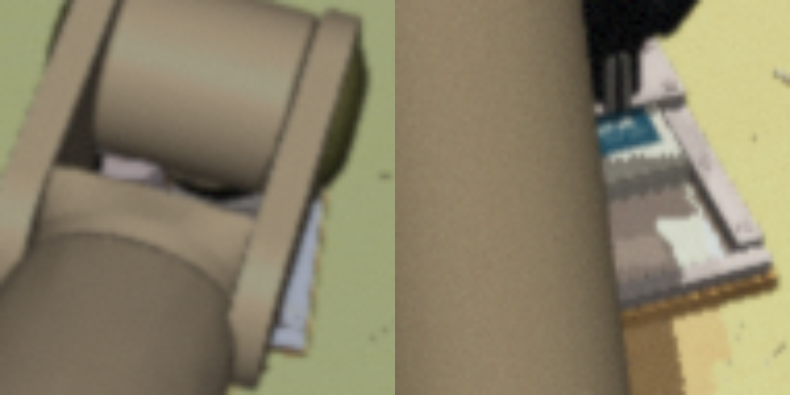

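The arm hides most of the jig. The fingertips are above the exposed carton at about (620,100) in the right half. Now descending gently.

```bash
python3 -m pendant '[[[0,0,0.4],[0,0,0]],[[0,0,0.35],[0,0,0]],[[0,0,0],[0,0,0]],[[0,0,0],[0,0,0]]]'; python3 -m pendant '[[[0,0,0.05],[0,0,0]],[[0,0,0.03],[0,0,0]],[[0,0,0],[0,0,0]]]';python3 -m pendant '[[[0,0,0.03],[0,0,0]],[[0,0,0],[0,0,0]]]'
```

```text
time_s: 5.28
position: [0.5783, -0.046, 0.0333]
tool_rot: [[0.991, -0.136, -0.0], [-0.136, -0.991, 0.0], [-0.0, -0.0, -1.0]]
ft_force: [-0.2, -0.5, 0.9]
grip_width: 0.0001
gripper_force: 0.0
time_s: 5.65
position: [0.5782, -0.046, 0.0302]
tool_rot: [[0.991, -0.136, 0.0], [-0.136, -0.991, -0.0], [0.0, 0.0, -1.0]]
ft_force: [0.8, 0.8, 0.0]
grip_width: -0.0001
gripper_force: 0.0
time_s: 5.9
position: [0.5781, -0.046, 0.0289]
tool_rot: [[0.991, -0.136, -0.0], [-0.136, -0.991, 0.0], [-0.0, -0.0, -1.0]]
ft_force: [0.6, 0.6, -0.5]
grip_width: -0.0004
gripper_force: 0.0
```

```bash
for i in 1; do python3 -m pendant '[[[0,0,0.02],[0,0,0]],[[0,0,0],[0,0,0]]]'|grep -E 'pos|ft'; python3 -m pendant '[[[0,0,0.02],[0,0,0]],[[0,0,0],[0,0,0]]]'|grep -E 'pos|ft'; done
```

```text
position: [0.5781, -0.046, 0.0281]
ft_force: [-0.0, 0.7, -0.4]
position: [0.5782, -0.046, 0.0277]
ft_force: [-1.1, 0.4, 3.5]
```

```bash
python3 -m pendant '[[[0,0,0.01],[0,0,0]],[[0,0,0],[0,0,0]]]'|grep -E 'pos|ft'; python3 -m pendant '[[[0,0,0.01],[0,0,0]],[[0,0,0],[0,0,0]]]'|grep -E 'pos|ft'
```

```text
position: [0.5782, -0.046, 0.0276]
ft_force: [-3.0, 0.4, 7.0]
position: [0.5782, -0.046, 0.0276]
ft_force: [-4.0, 0.7, 11.3]
```

```bash
python3 -m pendant '[[[0,0,0.018],[0,0,0]],[[0,0,0],[0,0,0]]]'|grep -E 'pos|ft'; python3 -m pendant '[[[-0.03,0,0],[0,0,0]],[[-0.03,0,0],[0,0,0]],[[-0.03,0,0],[0,0,0]],[[0,0,0],[0,0,0]]]'|grep -E 'pos|ft'
```

```text
position: [0.5783, -0.046, 0.0275]
ft_force: [-5.2, 0.8, 17.3]
position: [0.5771, -0.0461, 0.0276]
ft_force: [3.9, 0.7, 9.7]
```

```bash
python3 -m pendant '[[[0,0,0.018],[0,0,0]],[[0,0,0],[0,0,0]]]'|grep -E 'pos|ft'; python3 -m pendant '[[[-0.03,0,0.003],[0,0,0]],[[-0.03,0,0.003],[0,0,0]],[[0,0,0],[0,0,0]]]'|grep -E 'pos|ft'
```

```text
position: [0.5772, -0.0461, 0.0276]
ft_force: [2.6, -0.3, 16.0]
position: [0.5758, -0.0461, 0.0276]
ft_force: [5.1, -0.1, 15.2]
```

```bash
python3 -m pendant '[[[-0.04,0,0.008],[0,0,0]],[[-0.04,0,0.002],[0,0,0]],[[-0.04,0,0.002],[0,0,0]]]'|grep -E 'pos|ft'; python3 -m pendant '[[[-0.04,0,0.003],[0,0,0]],[[-0.04,0,0.001],[0,0,0]],[[-0.04,0,0.001],[0,0,0]]]'|grep -E 'pos|ft'
```

```text
position: [0.5717, -0.0457, 0.0276]
ft_force: [6.3, -0.9, 17.3]
position: [0.5672, -0.0452, 0.0276]
ft_force: [7.2, -0.3, 18.8]
```

```bash
python3 -m pendant '[[[-0.04,0,0.001],[0,0,0]],[[-0.04,0,0.001],[0,0,0]],[[-0.04,0,0.001],[0,0,0]],[[-0.04,0,0.001],[0,0,0]]]'|grep -E 'pos|ft'; python3 - <<'E'
from look import *
im2=get_image("scene")
cv2.imwrite("pics/c4.png",cv2.resize(im2["img"][210:305,235:330],(395,395)))
E
```

```text
position: [0.5611, -0.0444, 0.0276]
ft_force: [7.7, -1.1, 20.2]
```

View pics/c4.png

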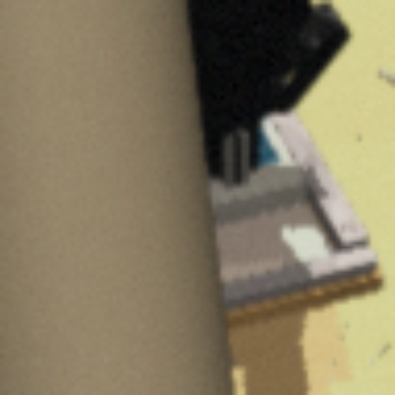

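```bash
cat > front.py <<'E'
from look import *
def front():
    im=get_image("scene"); g=im["img"]; th=-.1365; R=np.array([[np.cos(th),-np.sin(th)],[np.sin(th),np.cos(th)]])
    s=observe(); print("tcp jig",np.round(R.T@(s["position"][:2]-np.array([.580,-.0455])),4),"F",np.round(s["ft_force"],1))
    for y in (-.018,-.025,-.031):
        out=[]
        for x in range(-84,24,3):
            w=R@[x/1e3,y]+[.580,-.0455]; u=proj(im,[*w,.027]); q=world(im,*u); j=R.T@(q[:2]-[.580,-.0455])
            out.append(f"{x}:{q[2]*1e3:.0f}/{g[int(round(u[1])),int(round(u[0]))].mean():.0f}")
        print(y,*out)
if __name__=="__main__": front()
E
python3 front.py
```

```text
tcp jig [-0.0191 -0.0015] F [ 5.5 -0.8 20.4]
-0.018 -84:9/212 -81:11/211 -78:12/210 -75:10/210 -72:11/211 -69:12/211 -66:9/173 -63:12/133 -60:13/121 -57:11/120 -54:10/118 -51:12/104 -48:14/94 -45:20/88 -42:23/89 -39:23/89 -36:24/92 -33:27/110 -30:27/116 -27:27/117 -24:28/119 -21:29/116 -18:27/115 -15:27/90 -12:25/64 -9:42/23 -6:44/23 -3:46/24 0:47/21 3:56/60 6:57/61 9:62/67 12:63/67 15:62/43 18:66/37 21:69/9
-0.025 -84:11/209 -81:11/209 -78:9/211 -75:11/211 -72:12/212 -69:12/205 -66:13/159 -63:10/122 -60:8/120 -57:11/119 -54:11/116 -51:12/102 -48:14/90 -45:17/90 -42:19/88 -39:22/91 -36:27/101 -33:29/111 -30:26/118 -27:27/118 -24:28/118 -21:27/119 -18:28/119 -15:26/126 -12:27/82 -9:28/82 -6:32/69 -3:29/77 0:27/78 3:27/48 6:28/48 9:57/22 12:61/21 15:70/12 18:70/8 21:75/19
-0.031 -84:13/135 -81:12/137 -78:13/119 -75:10/159 -72:10/113 -69:13/122 -66:10/99 -63:14/110 -60:778/96 -57:12/117 -54:10/105 -51:13/100 -48:14/87 -45:18/84 -42:23/86 -39:26/95 -36:27/95 -33:28/116 -30:27/118 -27:29/117 -24:27/118 -21:31/126 -18:27/185 -15:28/179 -12:29/174 -9:26/119 -6:26/149 -3:26/183 0:28/137 3:26/185 6:28/142 9:28/188 12:28/140 15:30/140 18:69/61 21:70/43
```

The front edge is at about jig x = -35 and moves with the finger, so there's no slip. I'll continue the draw.

```bash
python3 -m pendant '[[[-0.05,0,-0.002],[0,0,0]],[[-0.05,0,0],[0,0,0]],[[-0.05,0,0],[0,0,0]],[[-0.05,0,0],[0,0,0]]]'|grep -E 'pos|ft'; python3 -m pendant '[[[-0.05,0,0],[0,0,0]],[[-0.05,0,0],[0,0,0]],[[-0.05,0,0],[0,0,0]],[[-0.05,0,0],[0,0,0]]]'|grep -E 'pos|ft'
```

```text
position: [0.5525, -0.0431, 0.0276]
ft_force: [4.9, -0.4, 23.3]
position: [0.5445, -0.042, 0.0275]
ft_force: [4.2, -0.1, 23.3]
```

```bash
python3 front.py | cut -c1-330
```

```text
tcp jig [-0.0359 -0.0014] F [ 3.9 -1.2 24.6]
-0.018 -84:10/202 -81:9/159 -78:10/120 -75:9/121 -72:9/118 -69:10/118 -66:13/106 -63:17/92 -60:18/92 -57:21/88 -54:27/94 -51:27/113 -48:26/118 -45:28/116 -42:30/118 -39:27/117 -36:30/115 -33:29/113 -30:38/50 -27:40/31 -24:44/25 -21:47/18 -18:52/47 -15:55/48 -12:57/46 -9:63/61 -6:65/61 -3:66/46 0:67/45 3:67/19 6:68/7 9:80/15 12:8
-0.025 -84:9/163 -81:11/124 -78:10/119 -75:11/119 -72:13/119 -69:13/121 -66:12/106 -63:16/93 -60:23/90 -57:19/90 -54:27/93 -51:29/111 -48:30/110 -45:26/116 -42:29/120 -39:25/118 -36:27/125 -33:27/172 -30:29/90 -27:30/90 -24:27/74 -21:30/74 -18:29/73 -15:27/66 -12:56/20 -9:57/20 -6:59/21 -3:66/17 0:69/17 3:74/10 6:76/10 9:75/10 1
-0.031 -84:13/119 -81:9/120 -78:11/103 -75:12/114 -72:10/101 -69:12/107 -66:13/86 -63:19/87 -60:21/87 -57:23/86 -54:24/94 -51:28/105 -48:30/114 -45:27/119 -42:29/116 -39:25/128 -36:27/128 -33:27/183 -30:29/189 -27:30/145 -24:26/187 -21:27/143 -18:27/183 -15:33/106 -12:26/142 -9:28/105 -6:28/144 -3:27/185 0:72/95 3:73/82 6:76/12
```

```bash
python3 -m pendant '[[[-0.04,0,-0.014],[0,0,0]],[[-0.05,0,0],[0,0,0]],[[-0.05,0,0],[0,0,0]],[[-0.05,0,0],[0,0,0]]]'|grep -E 'pos|ft'; python3 -m pendant '[[[-0.05,0,0],[0,0,0]],[[-0.05,0,0],[0,0,0]],[[-0.05,0,0],[0,0,0]],[[-0.05,0,0],[0,0,0]]]'|grep -E 'pos|ft'; python3 -m pendant '[[[-0.05,0,-0.001],[0,0,0]],[[-0.05,0,-0.001],[0,0,0]],[[-0.05,0,-0.001],[0,0,0]]]'|grep -E 'pos|ft';  python3 front.py | cut -c1-330
```

```text
position: [0.5364, -0.0409, 0.0275]
ft_force: [4.1, -0.3, 19.8]
position: [0.5286, -0.0398, 0.0275]
ft_force: [3.8, -1.1, 20.3]
position: [0.5226, -0.039, 0.0276]
ft_force: [3.8, -0.0, 20.4]
tcp jig [-0.058  -0.0013] F [ 3.2 -0.3 20.4]
-0.018 -84:15/89 -81:19/89 -78:25/94 -75:30/94 -72:25/113 -69:27/113 -66:29/118 -63:25/115 -60:30/116 -57:28/115 -54:28/85 -51:37/57 -48:43/23 -45:46/19 -42:778/40 -39:51/37 -36:59/61 -33:64/63 -30:63/56 -27:64/70 -24:64/28 -21:69/22 -18:75/9 -15:78/11 -12:67/5 -9:82/16 -6:83/16 -3:88/12 0:94/9 3:99/12 6:100/15 9:103/10 12:104/1
-0.025 -84:22/85 -81:20/91 -78:23/93 -75:24/93 -72:29/114 -69:29/123 -66:29/118 -63:26/123 -60:25/116 -57:29/124 -54:27/131 -51:28/103 -48:30/77 -45:26/74 -42:27/82 -39:28/88 -36:53/40 -33:56/36 -30:60/22 -27:62/22 -24:68/23 -21:74/14 -18:74/6 -15:79/14 -12:79/12 -9:80/12 -6:81/19 -3:76/17 0:76/19 3:100/11 6:101/11 9:102/13 12:1
-0.031 -84:15/92 -81:19/84 -78:24/88 -75:26/97 -72:30/117 -69:29/119 -66:26/116 -63:28/119 -60:28/128 -57:29/128 -54:29/185 -51:25/166 -48:30/186 -45:26/144 -42:27/186 -39:27/145 -36:28/145 -33:30/111 -30:29/145 -27:28/129 -24:70/121 -21:72/30 -18:75/13 -15:76/13 -12:80/13 -9:83/15 -6:86/10 -3:94/9 0:92/11 3:93/15 6:91/13 9:92/7
```

Front edge is at about -75, with roughly 10 mm left. I'll go in short calls and watch for a rise in fx.

```bash
python3 -m pendant '[[[-0.05,0,-0.002],[0,0,0]],[[-0.05,0,-0.002],[0,0,0]],[[-0.05,0,0],[0,0,0]]]'|grep -E 'pos|ft'; python3 -m pendant '[[[-0.04,0,0],[0,0,0]]]'|grep -E 'pos|ft'; python3 -m pendant '[[[-0.04,0,0],[0,0,0]]]'|grep -E 'pos|ft'
```

```text
position: [0.5165, -0.0381, 0.0275]
ft_force: [4.1, -0.2, 19.8]
position: [0.5149, -0.0379, 0.0276]
ft_force: [3.8, -0.8, 19.2]
position: [0.5134, -0.0377, 0.0276]
ft_force: [3.9, -0.5, 19.0]
```

```bash
python3 -m pendant '[[[-0.03,0,0],[0,0,0]]]'|grep -E 'pos|ft'; python3 -m pendant '[[[-0.03,0,0],[0,0,0]]]'|grep -E 'pos|ft';python3 -m pendant '[[[-0.03,0,0],[0,0,0]]]'|grep -E 'pos|ft'
```

```text
position: [0.5122, -0.0375, 0.0276]
ft_force: [3.6, -0.2, 19.5]
position: [0.5115, -0.0375, 0.0276]
ft_force: [7.9, -0.4, 16.4]
position: [0.5112, -0.0374, 0.0276]
ft_force: [8.8, -1.2, 13.8]
```

fx rose and the TCP stalled at jig x ≈ -69, so the carton is against the fence. Next: dwell, lift, and move to the +y side of the knob at a safe height.

```bash
python3 -m pendant '[[[0,0,0],[0,0,0]],[[0,0,-0.1],[0,0,0]],[[0,0,-0.3],[0,0,0]],[[0,0,-0.6],[0,0,0]],[[0,0,-0.6],[0,0,0]],[[0,0,-0.4],[0,0,0]],[[0,0,0],[0,0,0]]]'; python3 - <<'E'
from look import *
s=observe(); p=s["position"]; M=np.array(s["tool_rot"])
th=-.1365; R=np.array([[np.cos(th),-np.sin(th)],[np.sin(th),np.cos(th)]])
for jy in (.130,.080): 
    w=R@[-.002,jy]+[.580,-.0455]; print(jy,w,M.T@(np.array([*w,.031])-p)/.04)
E
```

```text
time_s: 13.98
position: [0.5066, -0.0362, 0.1059]
tool_rot: [[0.991, -0.136, 0.002], [-0.136, -0.991, -0.001], [0.002, 0.0, -1.0]]
ft_force: [0.3, -0.6, -0.0]
grip_width: -0.0001
gripper_force: 0.0
0.13 [0.59570855 0.08356294] [ 1.79612662 -3.27054799  1.87583904]
0.08 [0.58890472 0.03402802] [ 1.79596223 -2.02054806  1.87624591]
```

```bash
python3 -m pendant '[[[0.6,-0.9,0],[0,0,0]],[[0.6,-0.9,0],[0,0,0]],[[0.6,-0.9,0],[0,0,0]],[[0,-0.57,0],[0,0,0]],[[0,0,0],[0,0,0]],[[0,0,0],[0,0,0]]]'; python3 - <<'E'
from look import *
im=get_image("top"); im2=get_image("scene")
o=np.hstack([cv2.resize(i[r:r+95,c:c+95],(395,395)) for i,r,c in ((im["img"],180,240),(im2["img"],210,235))])
cv2.imwrite("pics/c5.png",o)
E
```

```text
time_s: 14.72
position: [0.595, 0.083, 0.1043]
tool_rot: [[0.991, -0.136, -0.001], [-0.136, -0.991, -0.0], [-0.001, 0.0, -1.0]]
ft_force: [0.4, -0.1, 0.2]
grip_width: -0.0001
gripper_force: 0.0
```

View pics/c5.png

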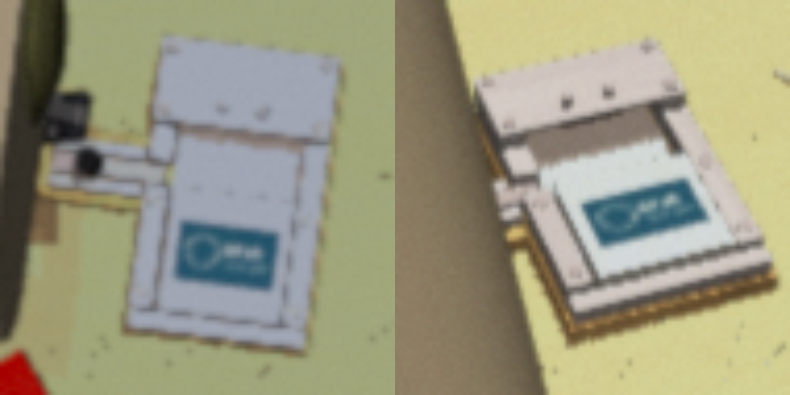

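The carton is flush with the fence (right view, front edge near (580,290)), and the bolt lane behind it is clear. I'll descend beside the knob and start pushing.

```bash
python3 -m pendant '[[[0,0,0.8],[0,0,0]],[[0,0,0.8],[0,0,0]],[[0,0,0.23],[0,0,0]],[[0,0,0],[0,0,0]],[[0,0,0],[0,0,0]]]'|grep -E 'pos|ft'; python3 -m pendant '[[[0,0.1,0],[0,0,0]],[[0,0.1,0],[0,0,0]],[[0,0.08,0],[0,0,0]],[[0,0.05,0],[0,0,0]]]'|grep -E 'pos|ft'; python3 -m pendant '[[[0,0.05,0],[0,0,0]],[[0,0.05,0],[0,0,0]],[[0,0.05,0],[0,0,0]]]'|grep -E 'pos|ft'
```

```text
position: [0.5962, 0.0834, 0.033]
ft_force: [0.0, 0.4, -0.8]
position: [0.5937, 0.0702, 0.0318]
ft_force: [0.9, -0.1, 0.1]
position: [0.5929, 0.0645, 0.0317]
ft_force: [1.0, 0.7, 0.0]
```

```bash
python3 -m pendant '[[[0,0.06,0],[0,0,0]],[[0,0.06,0],[0,0,0]],[[0,0.06,0],[0,0,0]]]'|grep -E 'pos|ft'; python3 -m pendant '[[[0,0.06,0],[0,0,0]],[[0,0.06,0],[0,0,0]],[[0,0.06,0],[0,0,0]]]'|grep -E 'pos|ft'
```

```text
position: [0.592, 0.0576, 0.0318]
ft_force: [0.7, 3.1, -0.2]
position: [0.5909, 0.0502, 0.0317]
ft_force: [0.4, 3.5, 0.4]
```

```bash
python3 -m pendant '[[[0,0.06,0],[0,0,0]],[[0,0.06,0],[0,0,0]],[[0,0.06,0],[0,0,0]]]'|grep -E 'pos|ft'; python3 -m pendant '[[[0,0.05,0],[0,0,0]],[[0,0.05,0],[0,0,0]]]'|grep -E 'pos|ft'; python3 -m pendant '[[[0,0.05,0],[0,0,0]]]'|grep -E 'pos|ft';  python3 -m pendant '[[[0,0.04,0],[0,0,0]]]'|grep -E 'pos|ft'
```

```text
position: [0.5899, 0.043, 0.0317]
ft_force: [0.1, 3.0, -0.1]
position: [0.5894, 0.0391, 0.0317]
ft_force: [0.2, 3.4, 0.4]
position: [0.5891, 0.0371, 0.0317]
ft_force: [-0.5, 3.3, -0.5]
position: [0.5889, 0.0356, 0.0317]
ft_force: [-0.1, 2.5, 0.2]
```

```bash
python3 -m pendant '[[[0,0.04,0],[0,0,0]],[[0,0.04,0],[0,0,0]]]'|grep -E 'pos|ft'; python3 -m pendant '[[[0,0.03,0],[0,0,0]]]'|grep -E 'pos|ft';  python3 -m pendant '[[[0,0.03,0],[0,0,0]]]'|grep -E 'pos|ft'; python3 -m pendant '[[[0,0.03,0],[0,0,0]]]'|grep -E 'pos|ft'
```

```text
position: [0.5885, 0.0324, 0.0317]
ft_force: [-0.2, 3.2, -0.9]
position: [0.5883, 0.0312, 0.0317]
ft_force: [-0.1, 1.6, 0.0]
position: [0.5882, 0.0306, 0.0317]
ft_force: [0.1, 8.6, 0.4]
position: [0.5881, 0.0302, 0.0318]
ft_force: [0.7, 12.5, -0.1]
```

It stalls with force rising to 12.5 N at the predicted shut position. I'll back off, lift and check.

```bash
python3 -m pendant '[[[0,-0.1,0],[0,0,0]],[[0,-0.3,0],[0,0,0]],[[0,-0.3,-0.4],[0,0,0]],[[0,0,-0.9],[0,0,0]],[[0,0,-0.9],[0,0,0]],[[0,-1,-0.4],[0,0,0]],[[0,-1,0],[0,0,0]],[[0,0,0],[0,0,0]]]'|grep -E 'pos|ft|time'; python3 - <<'E'
from look import *
im=get_image("top"); im2=get_image("scene")
o=np.hstack([cv2.resize(i[r:r+95,c:c+95],(395,395)) for i,r,c in ((im["img"],180,240),(im2["img"],210,235))])
cv2.imwrite("pics/c6.png",o)
th=-.1365; R=np.array([[np.cos(th),-np.sin(th)],[np.sin(th),np.cos(th)]])
for d in landmark_of("top","bolt_knob")[:2]+landmark_of("top","carton_top")[:3]: print(round(d["conf"],2),R.T@(np.array(d["point"])[:2]-[.58,-.0455]))
E
```

```text
time_s: 19.58
position: [0.6027, 0.1385, 0.1358]
ft_force: [0.0, -0.3, -0.1]
0.67 [-0.00393728  0.05659062]
0.93 [ 0.01857834 -0.25504426]
0.85 [-0.05426787  0.0019334 ]
0.74 [-0.06070572  0.20312881]
```

View pics/c6.png

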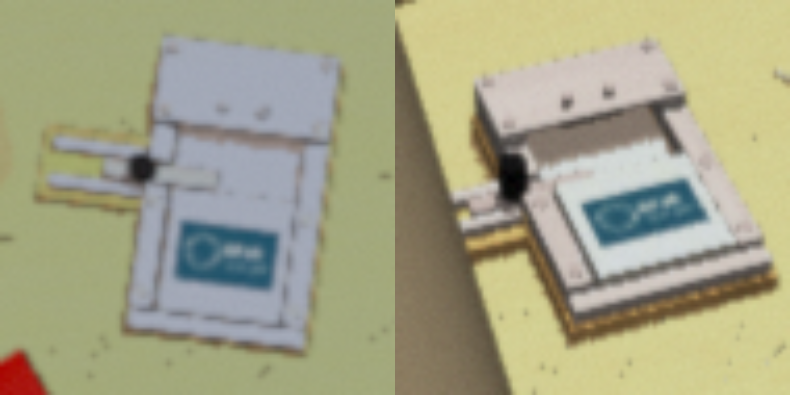

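The bolt crosses the lane behind the carton, with the knob at (142,168) or jig y ≈ 56, which is shut. The carton is against the fence.

```bash
python3 -c "
from rig import *
print(close_job())"
```

```text
the job is handed in; nothing more can be done
None
```

I drew the carton home against the front fence and slid the bolt fully shut behind it; the last pictures show both in place. The arm is clear, the press readings stayed under 25 N and the bolt push under 13 N. The job is handed in; `close_job()` returned no verdict.

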